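# Load two trim stands on a handbag finishing bench

## Robot

A 6-joint arm with a two-finger parallel gripper is mounted at the origin on the work surface. World frame = base frame: x ahead of the robot, y to its left, z up, the work surface at z = 0. Lengths are in m, angles in rad, forces in N, time in s.
With the tool pointing down it reaches from about 0.325 to 0.75 m from the base axis. Payload 7.6 kg.
Tool frame: the origin (TCP) lies midway between the tips of the shut fingers; the grasp point (between the pads) lies 19 mm behind it; z points along the fingers, y is the line along which they close (so a half turn about z gives the same grasp; the last joint's range is limited). The gripper opens to 85 mm and grips with 20 to 120 N. Pads are 22 mm wide; open, the fingers measure 114 mm over their backs; the gripper's body (76 mm by 85 mm) begins 54 mm behind the grasp point. The pads swing forward as they close: fully open they stand 13 mm farther back than shut.
Start: joints at [1.169, 0.052, 1.401, -0, 1.689, -0.07], TCP at [0.171, 0.496, 0.196] pointing down, gripper open.
Joint ranges: [-2.9, 2.9], [-0.91, 2.17], [0.12, 2.37], [-1.06, 4.2], [0.26, 2.73], [-2.93, 2.93]. Speed limits (rad/s): [2.57, 2.57, 3.01, 3.14, 3.14, 3.14].

## Interface

Orientations are given as a 3x3 rotation matrix whose columns are the frame's x, y, z axes.
In Python, from plant import ctrl gives the robot as it stands.
- The arm moves only by the tool play_rows, never from a script. Its argument "plan" is a list that holds one entry, the list of rows, each a list of 5 numbers: the shift along the tool's x, y, z each as a share of 0.5 m, from -1 to 1, then the turn about the tool's z as a share of 120 degrees, from -1 to 1, then the opening, from 0 (shut) to 1 (fully open). In form: [[[x, y, z, yaw, jaw], ...]]. A call has 1 to 8 rows; each row is the pose to reach, as a shift and turn from the pose commanded when the call began, along the tool's axes at that moment; what a row does not reach only later rows make up. A row lasts 1/10 s, in which the tool goes at most 50 mm and 8.59 degrees, less where a joint would pass 70% of its speed; a pose out of reach is approached as far as the arm can. A call with a number of a shift or a turn outside -1 to 1 is refused whole. A call with a gripper value outside its range is refused whole. The fingers move at their own pace and stop on an object; "squeeze" is the grip in N (left out, the last holds). Time passes only in rows, so rows that repeat a pose let the fingers close. It gives the time, the measured TCP pose, the force, the opening and the grip force at its end, in the units of the state.
- ctrl.observe(): the state, without advancing time (a new reading comes with each control period).
- ctrl.capture(name): name is "scene" or "top" or "wrist"; returns a dict with "image" (480x640x3 uint8, red, green, blue), "fovy" (degrees; the focal length in pixels is half the picture's height over the tangent of half this angle, whatever the lens; pixels are square), "cx", "cy" (the principal point, pixels), "k1" (the pictures are not rectified: a ray, as slopes to the right and down, at radius r is drawn at 1 + k1 r^2 times it, then the intrinsics apply), "world_to_cam" (4x4, takes a point from world to camera coordinates). Camera axes: x right, y up, looking along -z (the intrinsics and any distortion apply to the point x, -y, -z); pixel columns grow to the right and rows downward; lengths in m; the calibration is good to about 2 mm. A picture is of the moment at which its call begins. There is no depth.
- ctrl.finish_job(): hands the job in; it is judged then, once.
Trained networks look in a picture, given as the dict that the camera call returned (one of the last four; its "shot" number tells which), for a name from the list of things; names that differ only in an ending like _2 or _b are one class to them, and where a whole thing is asked for, a point or a joint stands for the part that bears it (a point fixed in the world has none). Each returns a list of dicts, best first, with "conf" (0 to 1); they miss things now and then, are a little off and sometimes report something else, mostly with a low value. They report only what shows in the picture. A call takes as long as a camera call.
- ctrl.look_for(picture, name): "xy" ([column, row] in pixels, amid what is visible of it).
- ctrl.outline_of(picture, name): "region" (480x640 bool, what is visible of it) and "xy" ([column, row] in pixels, amid what is visible of it).
The state is a dict: "time_s": time; "joint_positions": joint angles; "qd": joint speeds; "joint_efforts": joint torques, N m; "ee_pos": TCP position; "orientation": TCP orientation; "contact_force": force on the tool from outside, world axes, zero at the start; "ft_torque": the same for the moment, N m; "opening": finger opening in m; "grasp_force": force on a finger pad.
Only numpy, scipy, OpenCV 4.12 (cv2) and the standard library are available. Lean on these libraries where they do the work, as an engineer would, in place of code of your own. Each camera call takes 0.05 s, during which the arm holds its last target. There are 200 camera calls.

## Task

Load the two trim stands for the next handbag orders: the white stand takes the wide ivory reel at the bottom and the narrow gold reel on top of it; the black stand takes the wide green reel at the bottom and the narrow red reel on top of it. Lower each reel over its spindle, do not drop it, until it lies flat and fully down, then let go. Leave the spare blue reel, the tin of clasps and the thread snips where they lie.

Things in the scene. Friction and masses are not known exactly. Their poses are not given: they have to be found in the camera images.
- white_stand: Trim stand, fixed; white base plate 10 mm thick, x -45 to 110, y -45 to 45 mm. Origin: spindle axis at bench level, z up. The bottom reel rests on a silver plate (66 mm wide) at height 18 mm; the steel spindle there is 12 mm thick, straight to height 76 mm, tapered to its tip at 86 mm. A thin guide post with a wire eye stands at x = 92 mm, 70 mm high: close the fingers along the stand's y to miss it.
- black_stand: Trim stand, fixed; black base plate 10 mm thick, x -45 to 110, y -45 to 45 mm. Origin: spindle axis at bench level, z up. The bottom reel rests on a silver plate (66 mm wide) at height 18 mm; the steel spindle there is 12 mm thick, straight to height 76 mm, tapered to its tip at 86 mm. A thin guide post with a wire eye stands at x = 92 mm, 70 mm high: close the fingers along the stand's y to miss it.
- ivory_reel: Plastic reel of bag trim, ivory (cream) coloured, lying flat: round, 60 mm across, 32 mm high, 24 mm hole right through the centre, about 85 g; grip it across its diameter. Origin: centre of the underside, z up along the hole; its yaw means nothing. One of the two wide reels.
- green_reel: Plastic reel of bag trim, dark green, lying flat: round, 60 mm across, 32 mm high, 24 mm hole right through the centre, about 85 g; grip it across its diameter. Origin: centre of the underside, z up along the hole; its yaw means nothing. One of the two wide reels.
- gold_reel: Plastic reel of bag trim, gold coloured, lying flat: round, 60 mm across, 18 mm high, 24 mm hole right through the centre, about 70 g; grip it across its diameter. Origin: centre of the underside, z up along the hole; its yaw means nothing. One of the two narrow reels.
- red_reel: Plastic reel of bag trim, red, lying flat: round, 60 mm across, 18 mm high, 24 mm hole right through the centre, about 55 g; grip it across its diameter. Origin: centre of the underside, z up along the hole; its yaw means nothing. One of the two narrow reels.
- blue_reel: Plastic reel of bag trim, blue, lying flat: round, 60 mm across, 25 mm high, 24 mm hole right through the centre, about 70 g. Origin: centre of the underside, z up along the hole; its yaw means nothing. A spare, not part of this job: to be left where it is.
- clasp_tin: Small open round steel tin of gold clasp balls, 52 mm across, 22 mm high, loose, to be left where it is. Origin at the centre of its underside.
- snips: Thread snips lying flat, red handle and steel blades, 116 x 22 x 9 mm, loose, to be left where they are. Origin at the centre of the underside, x along the blades.

How it is judged:
By the outcome, as a careful person would: the job done as asked, in the order asked, and still so for the second after the job is handed in, with the robot touching nothing.
It also fails if it takes over 120 s, if anything falls off the work surface, if the arm or the gripper's body presses on something with over 40 N, if the wrist force passes 120 N, or if a joint passes its speed limit or range.

## Working session

There is one attempt and no reset: what is moved stays moved. The work goes in short steps, Python scripts to look and compute and a tool call to move; the robot and the scene stay as the last step left them, time stands still between calls to the robot, and variables do not carry over. Pictures are saved under pics/ and viewed, at most 14 in all, crops included, and the job is handed in when it is done.

Besides the shell and the picture viewer there is one more tool, called after "Request:" as name(argument=value, ...) on one line, values as JSON. play_rows: Moves the arm, as the interface text tells. Its arguments: {"type":"object","properties":{"plan":{"type":"array"},"squeeze":{"type":"number"}},"required":["plan"]}

```bash
mkdir -p pics; ls; python3 - <<'E'
from plant import ctrl
import cv2
s=ctrl.observe();print({k:(v if not hasattr(v,'round') else v) for k,v in s.items()})
for n in ("scene","top"):
    c=ctrl.capture(n);cv2.imwrite(f"pics/{n}0.png",c["image"][:,:,::-1]);print(n,c["fovy"],c["cx"],c["cy"],c["k1"],c["world_to_cam"],c["shot"])
E
```

```text
pics
{'time_s': 0.0, 'joint_positions': array([ 1.16868529e+00,  5.28325167e-02,  1.40168303e+00,  2.53689519e-05,
        1.68859645e+00, -7.03107153e-02]), 'qd': array([-0.00053642, -0.00048758,  0.001269  ,  0.00193624, -0.00125112,
       -0.0012308 ]), 'joint_efforts': array([-8.32594196e-04, -3.81665504e+01, -3.60188556e+01, -1.01926876e-04,
        6.08190370e-03, -1.49770312e-05]), 'ee_pos': array([0.17085947, 0.49606044, 0.19479574]), 'orientation': array([[-9.45458352e-01,  3.25742418e-01, -6.17798456e-04],
       [ 3.25742978e-01,  9.45457342e-01, -1.38830024e-03],
       [ 1.31873808e-04, -1.51382357e-03, -9.99998845e-01]]), 'contact_force': array([0.01952725, 0.46850152, 0.79617825]), 'ft_torque': array([-0.00546932,  0.09338394,  0.01242279]), 'grasp_force': 0.0, 'opening': 0.08526596893546637}
scene 54.353056778819585 322.4395040387119 229.09862985692524 0.013430736786040232 [[ 0.65865441  0.75226981 -0.01626371 -0.38578386]
 [-0.50817052  0.46066437  0.72770259  0.21370479]
 [ 0.5549208  -0.47103978  0.68569996 -1.27658415]
 [ 0.          0.          0.          1.        ]] 1
top 55.29111002791235 316.32917864264243 236.97864764444083 0.021218680325061502 [[-0.01845892 -0.99929611  0.03265814  0.05414028]
 [ 0.99246696 -0.01435651  0.12166852 -0.56295591]
 [-0.12111402  0.034658    0.99203337 -0.76842446]
 [ 0.          0.          0.          1.        ]] 2
```

View pics/top0.png

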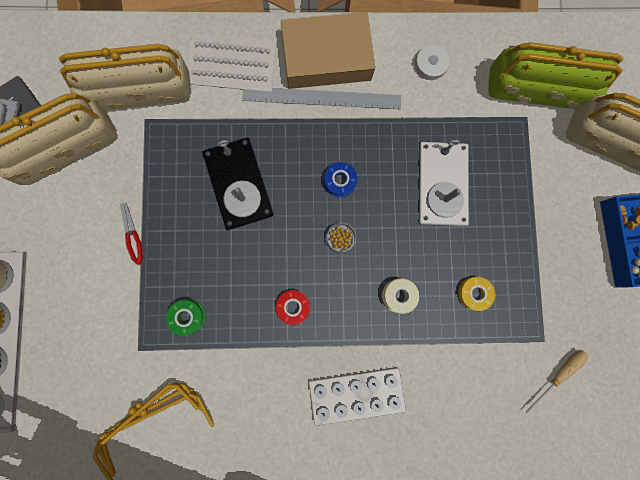

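View pics/scene0.png

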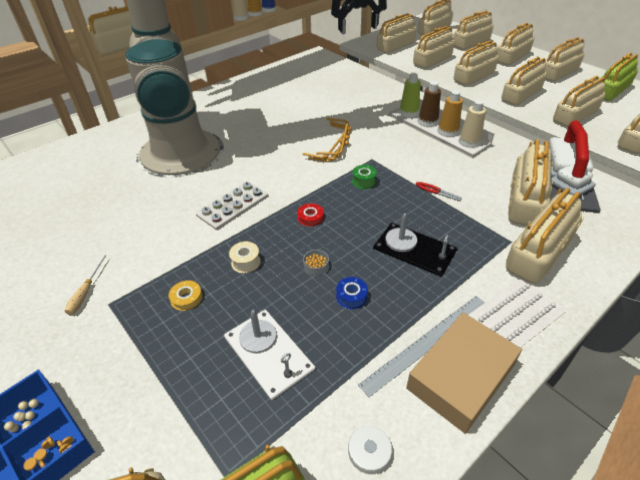

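```bash
cat > h.py <<'E'
import numpy as np, cv2
from scipy.optimize import least_squares
from plant import ctrl
H=dict(ivory_reel=.032,green_reel=.032,gold_reel=.018,red_reel=.018,blue_reel=.025,clasp_tin=.022)
def K(c):
    f=240/np.tan(np.radians(c["fovy"])/2); return f,np.array([c["cx"],c["cy"]])
def proj(c,P):
    P=np.atleast_2d(P); q=P@c["world_to_cam"][:3,:3].T+c["world_to_cam"][:3,3]
    s=np.c_[q[:,0],-q[:,1]]/(-q[:,2:]); f,o=K(c)
    return s*(1+c["k1"]*(s**2).sum(1,keepdims=True))*f+o
def back(c,px,z):
    f,o=K(c); d=(np.atleast_2d(px)-o)/f; s=d.copy()
    for _ in range(8): s=d/(1+c["k1"]*(s**2).sum(1,keepdims=True))
    R,t=c["world_to_cam"][:3,:3],c["world_to_cam"][:3,3]
    w=np.c_[s[:,0],-s[:,1],-np.ones(len(s))]@R; o=-R.T@t
    return (o+w*((z-o[2])/w[:,2])[:,None])
a=np.linspace(0,2*np.pi,60)
def cyl(c,x,y,z0,z1,r):
    p=np.r_[[[x+r*np.cos(t),y+r*np.sin(t),z] for z in (z0,z1) for t in a]]
    return cv2.convexHull(proj(c,p).astype(np.float32))
def cen(h): m=cv2.moments(h); return np.array([m["m10"],m["m01"]])/m["m00"],m["m00"]
def big(reg):
    k=cv2.findContours(reg.astype(np.uint8),cv2.RETR_EXTERNAL,cv2.CHAIN_APPROX_NONE)[0]
    return max(k,key=cv2.contourArea)
def reel(c,name,z0=0.):
    """cylinder centre xy whose silhouette centroid matches the outline"""
    L=ctrl.outline_of(c,name)
    if not L: return None
    r=L[0]["region"]; k=cv2.convexHull(big(r)).astype(np.float32); m,A=cen(k)
    R=.026 if name=="clasp_tin" else .03; h=H[name]
    g=back(c,m,z0+h/2)[0,:2]
    s=least_squares(lambda v:cen(cyl(c,v[0],v[1],z0,z0+h,R))[0]-m,g,x_scale=.01,diff_step=1e-3)
    return s.x,A/cen(cyl(c,*s.x,z0,z0+h,R))[1],L[0]["conf"]
def stand(c,name):
    L=ctrl.outline_of(c,name); k=big(L[0]["region"])[:,0].astype(float)
    p=back(c,k,.01)[:,:2].astype(np.float32)
    return cv2.minAreaRect(p*1000),L[0]["conf"]
E
python3 - <<'E'
from h import *
np.set_printoptions(precision=4,suppress=True)
for n in ("top","scene"):
    c=ctrl.capture(n); print(n)
    for k in H: print(k,reel(c,k))
    for k in ("white_stand","black_stand"): print(k,stand(c,k))
    # hole / spindle hints
    L=ctrl.look_for(c,"snips"); print("snips",L and back(c,L[0]["xy"],.005))
E
```

```text
top
ivory_reel (array([ 0.4586, -0.102 ]), 0.922435541464892, 0.76)
green_reel (array([0.4291, 0.2732]), 0.9612287490834245, 0.88)
gold_reel (array([ 0.4606, -0.2398]), 0.9128838206417549, 0.92)
red_reel (array([0.4427, 0.0879]), 0.9966468812973466, 0.94)
blue_reel (array([ 0.6712, -0.0019]), 0.9097912491242348, 0.6)
clasp_tin (array([0.566 , 0.0003]), 0.9174324169628594, 0.72)
white_stand (((666.4832763671875, -190.89308166503906), (91.90591430664062, 159.2174072265625), 87.5257568359375), 0.97)
black_stand (((671.34814453125, 186.43606567382812), (162.00086975097656, 90.42050170898438), 16.61660385131836), 0.95)
snips [[0.5686 0.3736 0.005 ]]
scene
ivory_reel (array([ 0.4615, -0.1034]), 0.9240777152726319, 0.57)
green_reel (array([0.4336, 0.2688]), 0.9142227976756141, 0.9)
gold_reel (array([ 0.4642, -0.2428]), 0.9801767393546558, 0.79)
red_reel (array([0.4462, 0.0851]), 0.9224476221570982, 0.8)
blue_reel (array([ 0.6745, -0.004 ]), 0.8956361039859326, 0.82)
clasp_tin (array([ 0.5674, -0.0027]), 0.9476595453662692, 0.93)
white_stand (((663.3566284179688, -197.2234344482422), (91.31433868408203, 167.5796356201172), 87.71012878417969), 0.63)
black_stand (((669.7193603515625, 194.56741333007812), (159.79861450195312, 132.65077209472656), 15.0023775100708), 0.61)
snips [[0.5821 0.3764 0.005 ]]
```

```bash
cat >> h.py <<'E'
def go(p,yaw=None):
    """row numbers from the present pose to TCP p (m), tool y at yaw deg (mod 180)"""
    s=ctrl.observe(); R=s["orientation"]; d=R.T@(np.array(p)-s["ee_pos"])/.5
    now=np.degrees(np.arctan2(R[1,1],R[0,1])); t=0
    if yaw is not None: t=-((yaw-now+90)%180-90)/120
    print("row",np.round(d,4),round(t,4),"tcp",np.round(s["ee_pos"],4),"yaw",round(now,1),"open",round(s["opening"],4),"F",np.round(s["contact_force"],1))
E
python3 -c "
from h import *
go([.431,.271,.15],106.6)"
```

```text
row [-0.6385 -0.2568  0.0912] -0.2968 tcp [0.171  0.4964 0.1956] yaw 71.0 open 0.0852 F [ 0.7 -1.   0.6]
```

Request:
play_rows(plan=[[[-0.6385, -0.2568, 0.0912, -0.2968, 1], [-0.6385, -0.2568, 0.0912, -0.2968, 1], [-0.6385, -0.2568, 0.0912, -0.2968, 1], [-0.6385, -0.2568, 0.0912, -0.2968, 1], [-0.6385, -0.2568, 0.0912, -0.2968, 1], [-0.6385, -0.2568, 0.0912, -0.2968, 1], [-0.6385, -0.2568, 0.0912, -0.2968, 1], [-0.6385, -0.2568, 0.0912, -0.2968, 1]]], squeeze=30)

```text
time_s: 1.9
ee_pos: [0.4332, 0.2679, 0.1492]
orientation: [[-0.959, -0.282, -0.0], [-0.282, 0.959, -0.001], [0.001, -0.001, -1.0]]
contact_force: [-0.9, 0.5, -0.2]
opening: 0.0854
grasp_force: 0.0
```

```bash
python3 -c "
from h import *
c=ctrl.capture('wrist');cv2.imwrite('pics/w1.png',c['image'][:,:,::-1])
print(reel(c,'green_reel'));go([.431,.271,.15],106.6)
print(c['world_to_cam'],c['k1'])"
```

```text
(array([0.43055738, 0.27289155]), 0.9692616661264494, 0.87)
row [ 0.0015  0.0047 -0.0015] -0.0019 tcp [0.4324 0.269  0.1493] yaw 106.4 open 0.0856 F [0.1 0.8 0.9]
[[-0.28181518  0.95946662 -0.00200066 -0.13425014]
 [-0.91896519 -0.27051736 -0.28692045  0.49393527]
 [-0.27583181 -0.07902     0.95795232 -0.19364485]
 [ 0.          0.          0.          1.        ]] -0.06707328606220823
```

View pics/w1.png

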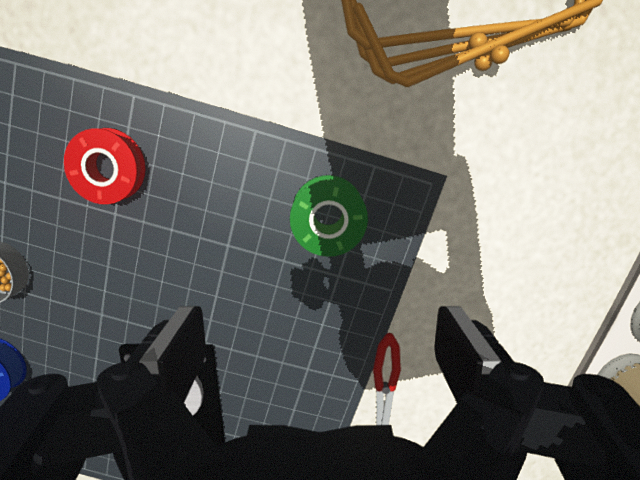

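```bash
python3 -c "
from h import *
go([.4303,.2728,.004],106.6)"
```

```text
row [0.0015 0.0087 0.2905] -0.0019 tcp [0.4324 0.269  0.1493] yaw 106.4 open 0.0856 F [0.1 0.8 0.9]
```

Request:
play_rows(plan=[[[0.0015, 0.0085, 0.05, 0, 1], [0.0015, 0.0085, 0.15, 0, 1], [0.0015, 0.0085, 0.23, 0, 1], [0.0015, 0.0085, 0.27, 0, 1], [0.0015, 0.0085, 0.29, 0, 1], [0.0015, 0.0085, 0.29, 0, 1]]])

```text
time_s: 2.6
ee_pos: [0.4281, 0.2753, 0.0043]
orientation: [[-0.958, -0.287, -0.002], [-0.287, 0.958, -0.001], [0.002, -0.0, -1.0]]
contact_force: [0.0, 0.3, 0.4]
opening: 0.0854
grasp_force: 0.0
```

Request:
play_rows(plan=[[[0, 0, 0, 0, 0.6], [0, 0, 0, 0, 0.3], [0, 0, 0, 0, 0.3], [0, 0, 0, 0, 0.3], [0, 0, 0, 0, 0.3], [0, 0, 0, 0, 0.3]]])

```text
time_s: 3.2
ee_pos: [0.4292, 0.2749, 0.0052]
orientation: [[-0.958, -0.286, 0.0], [-0.286, 0.958, 0.0], [-0.0, 0.0, -1.0]]
contact_force: [-0.5, 0.0, -1.0]
opening: 0.0254
grasp_force: 0.0
```

```bash
python3 -c "
from h import *
c=ctrl.capture('wrist');cv2.imwrite('pics/w2.png',c['image'][:,:,::-1])
print(reel(c,'green_reel'))
c=ctrl.capture('top');print(reel(c,'green_reel'))
go([.4303,.2728,.004],106.6)"
```

```text
(array([0.42959998, 0.27310449]), 0.9228397431766502, 0.86)
(array([0.41229546, 0.25639468]), 0.09937564492208338, 0.5)
row [-0.0012 -0.0047  0.0019] 0.0 tcp [0.429  0.2749 0.005 ] yaw 106.6 open 0.0257 F [-0.8 -0.5  0.1]
```

View pics/w2.png

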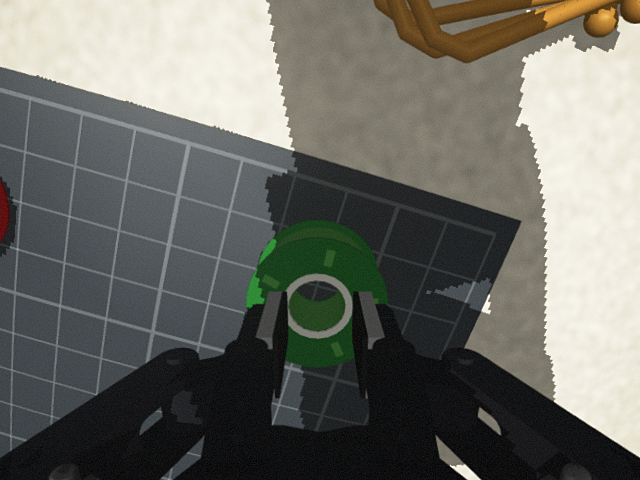

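```bash
python3 -c "
from h import *
c=ctrl.capture('wrist');s=ctrl.observe();R=s['orientation'];p=s['ee_pos']
print(K(c),'cam z',(-c['world_to_cam'][:3,:3].T@c['world_to_cam'][:3,3]))
for dz in (0,-.01,-.02,-.03,-.04,-.05):
  print(dz,[proj(c,p+R@np.array([x,y,dz])).round().tolist() for x in(-.011,.011) for y in(-.0128,.0128)])
"
python3 - <<'E'
import cv2
i=cv2.imread('pics/w2.png')[200:440,180:460]
cv2.imwrite('pics/w2c.png',cv2.resize(i,None,fx=2.5,fy=2.5,interpolation=cv2.INTER_CUBIC))
E
```

```text
(np.float64(397.60731056371026), array([319.7075766, 238.8204245])) cam z [0.35856822 0.25359492 0.18266374]
0 [[[294.0, 300.0]], [[347.0, 300.0]], [[294.0, 258.0]], [[348.0, 258.0]]]
-0.01 [[[293.0, 309.0]], [[348.0, 309.0]], [[292.0, 265.0]], [[349.0, 265.0]]]
-0.02 [[[292.0, 320.0]], [[350.0, 320.0]], [[291.0, 273.0]], [[351.0, 273.0]]]
-0.03 [[[290.0, 331.0]], [[351.0, 331.0]], [[289.0, 283.0]], [[353.0, 283.0]]]
-0.04 [[[288.0, 344.0]], [[353.0, 344.0]], [[287.0, 293.0]], [[355.0, 293.0]]]
-0.05 [[[286.0, 358.0]], [[355.0, 358.0]], [[285.0, 305.0]], [[357.0, 305.0]]]
```

View pics/w2c.png

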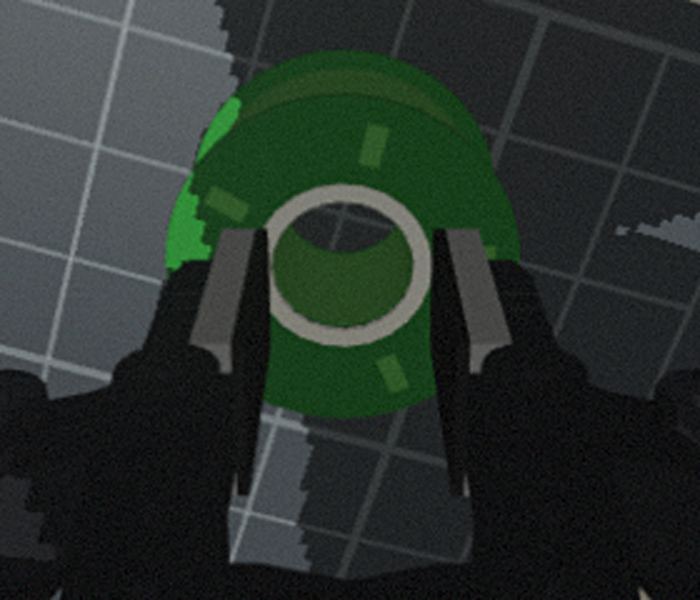

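```bash
python3 -c "
from h import *
c=ctrl.capture('wrist');s=ctrl.observe();R=s['orientation'];p=s['ee_pos']
for dz in (-.03,-.04,-.045,-.05,-.055,-.06):
  print(dz,[proj(c,p+R@np.array([x,y,dz])).round().tolist() for x in(.011,) for y in(-.0428,.0428)])
"
```

```text
-0.03 [[[215.0, 282.0]], [[427.0, 282.0]]]
-0.04 [[[208.0, 293.0]], [[434.0, 293.0]]]
-0.045 [[[204.0, 298.0]], [[437.0, 298.0]]]
-0.05 [[[201.0, 304.0]], [[441.0, 304.0]]]
-0.055 [[[196.0, 311.0]], [[445.0, 311.0]]]
-0.06 [[[192.0, 318.0]], [[450.0, 318.0]]]
```

Request:
play_rows(plan=[[[0, 0, 0, 0, 1], [0, 0, 0, 0, 1], [0, 0, 0, 0, 1], [-0.002, -0.004, 0, 0, 1], [-0.002, -0.004, 0, 0, 1]]])

```text
time_s: 4.0
ee_pos: [0.4308, 0.2731, 0.005]
orientation: [[-0.958, -0.286, 0.0], [-0.286, 0.958, 0.0], [-0.0, 0.0, -1.0]]
contact_force: [0.1, 0.3, 0.5]
opening: 0.0853
grasp_force: 0.0
```

Request:
play_rows(plan=[[[0, 0, 0.02, 0, 1], [0, 0, 0.04, 0, 1], [0, 0, 0.055, 0, 1], [0, 0, 0.07, 0, 1], [0, 0, 0.07, 0, 1]]])

```text
time_s: 4.5
ee_pos: [0.4296, 0.2727, -0.0316]
orientation: [[-0.958, -0.286, -0.002], [-0.286, 0.958, -0.001], [0.003, -0.0, -1.0]]
contact_force: [0.4, 0.2, -0.3]
opening: 0.0854
grasp_force: 0.0
```

```bash
python3 -c "
from h import *
c=ctrl.capture('wrist');cv2.imwrite('pics/w3.png',c['image'][:,:,::-1])
go([.4303,.2728,-.034],106.6)"
```

```text
row [-0.0002 -0.0005  0.0064] 0.0001 tcp [ 0.4301  0.273  -0.0308] yaw 106.6 open 0.085 F [-0.6 -0.1  0.4]
```

View pics/w3.png

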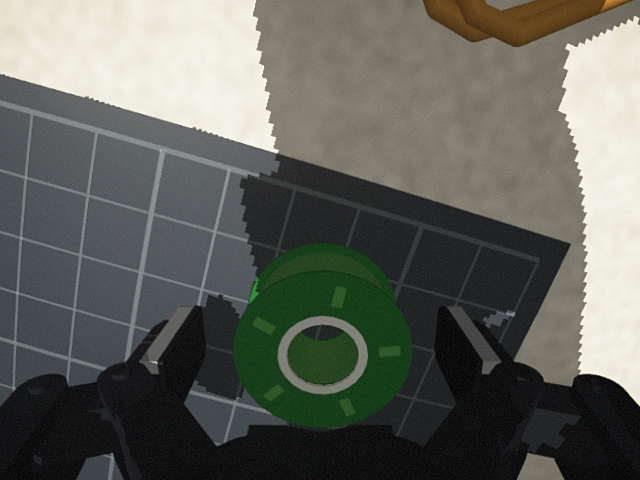

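The fingers are about 38 mm shorter than the reported TCP implies. At z = -0.031 there is no contact, and the reel at (323,340) lies between the pads at (204,310) and (437,310). I'll close here.

Request:
play_rows(plan=[[[0, 0, 0.004, 0, 0.75], [0, 0, 0.004, 0, 0.5], [0, 0, 0.004, 0, 0.5], [0, 0, 0.004, 0, 0.5], [0, 0, 0.004, 0, 0.5], [0, 0, 0.004, 0, 0.5]]])

```text
time_s: 5.15
ee_pos: [0.431, 0.2734, -0.0315]
orientation: [[-0.958, -0.286, 0.001], [-0.286, 0.958, 0.0], [-0.001, 0.0, -1.0]]
contact_force: [0.6, 0.1, 3.4]
opening: 0.0584
grasp_force: 32.7
```

Request:
play_rows(plan=[[[0, 0, -0.06, 0, 0.5], [0, 0, -0.15, 0, 0.5], [0, 0, -0.25, 0, 0.5], [0, 0, -0.28, 0, 0.5], [0, 0, -0.28, 0, 0.5]]])

```text
time_s: 5.65
ee_pos: [0.4319, 0.274, 0.1108]
orientation: [[-0.958, -0.286, 0.005], [-0.286, 0.958, 0.003], [-0.005, 0.001, -1.0]]
contact_force: [-0.1, -0.6, -1.4]
opening: 0.0581
grasp_force: 33.0
```

```bash
cat > ov.py <<'E'
from h import *
S=dict(white=(.634,-.1895,-2.5),black=(.640,.177,16.6))
out=[]
for n in ("top","scene"):
    c=ctrl.capture(n); im=cv2.imread(f"pics/{n}0.png"); 
    for k,(x,y,t) in S.items():
        t=np.radians(t); M=np.array([[np.cos(t),-np.sin(t)],[np.sin(t),np.cos(t)]])
        W=lambda P:np.c_[np.array(P)[:,:2]@M.T+[x,y],np.array(P)[:,2]]
        ci=lambda r,z:[[r*np.cos(q),r*np.sin(q),z] for q in a]
        big_=cv2.resize(im,None,fx=4,fy=4,interpolation=cv2.INTER_CUBIC)
        for P in ([[-.045,-.045,.01],[.11,-.045,.01],[.11,.045,.01],[-.045,.045,.01],[-.045,-.045,.01]],ci(.033,.018),ci(.006,.018),ci(.006,.076),[[0,0,.018],[0,0,.086]],[[.092,0,.01],[.092,0,.07]]):
            cv2.polylines(big_,[np.int32(proj(c,W(P))*4+1.5)],False,(255,0,255),1)
        o=(proj(c,[[x+.02,y,.03]])[0]*4).astype(int); out.append(big_[o[1]-200:o[1]+200,o[0]-200:o[0]+200][:400,:400])
cv2.imwrite("pics/ov%d.png"%__import__('time').time(),cv2.resize(np.vstack([np.hstack(out[:2]),np.hstack(out[2:])]),(600,600)))
E
python3 ov.py; mv pics/ov1*.png pics/ovA.png
```

```text
(no output)
```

View pics/ovA.png

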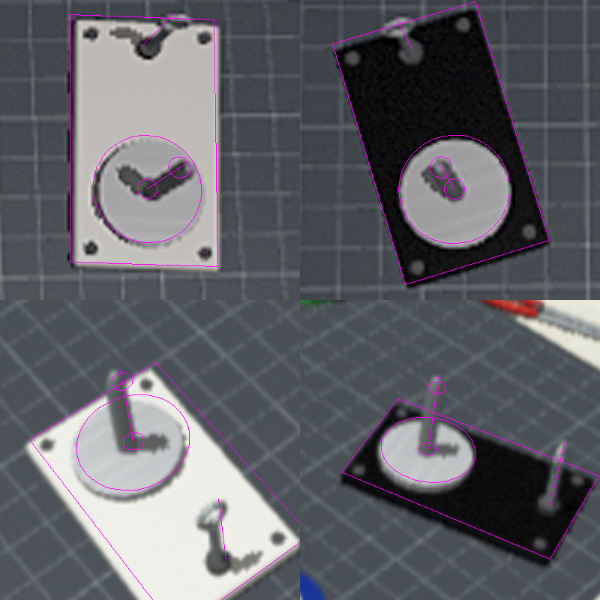

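```bash
python3 -c "
from h import *
go([.640,.177,.09],106.6)"
```

```text
row [-0.3479 -0.3038  0.0323] 0.0 tcp [0.4299 0.2729 0.1065] yaw 106.6 open 0.0587 F [-0.9 -0.4 -1.3]
```

Request:
play_rows(plan=[[[-0.06, -0.05, 0, 0, 0.5], [-0.12, -0.1, 0, 0, 0.5], [-0.18, -0.16, 0, 0, 0.5], [-0.25, -0.22, 0.01, 0, 0.5], [-0.31, -0.27, 0.02, 0, 0.5], [-0.348, -0.304, 0.03, 0, 0.5], [-0.348, -0.304, 0.032, 0, 0.5], [-0.348, -0.304, 0.032, 0, 0.5]]])

```text
time_s: 6.55
ee_pos: [0.6394, 0.1769, 0.0885]
orientation: [[-0.958, -0.285, -0.006], [-0.285, 0.958, -0.001], [0.006, 0.001, -1.0]]
contact_force: [0.2, 0.2, -0.2]
opening: 0.0588
grasp_force: 33.0
```

```bash
python3 -c "
from h import *
c=ctrl.capture('wrist');c2=ctrl.capture('scene')
cv2.imwrite('pics/w4.png',np.hstack([cv2.resize(c['image'],(400,300)),c2['image'][150:390,280:600][:,:,:].repeat(1,0)[:,:, :] if 0 else cv2.resize(c2['image'][150:350,300:566],(400,300))])[:,:,::-1])
for C,n in((c,'wrist'),(c2,'scene')): print(n,reel(C,'green_reel',.12))
s=ctrl.observe();print(proj(c,[.64,.177,.086]))
go([.640,.177,-.0135],106.6)"
```

```text
wrist (array([0.63945193, 0.17644656]), 0.9790123914130547, 0.71)
scene (array([0.65356502, 0.17846882]), 0.4423036783803849, 0.97)
[[320.44832466 278.50382395]]
row [ 0.0006 -0.0022  0.2111] 0.0006 tcp [0.64   0.1781 0.0921] yaw 106.7 open 0.0588 F [-0.6  0.6 -1.7]
```

View pics/w4.png

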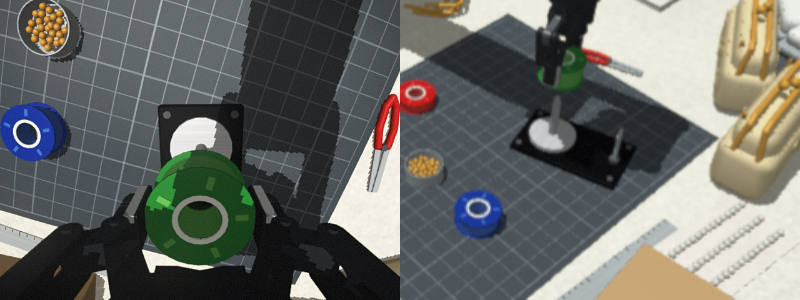

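Request:
play_rows(plan=[[[0.0, -0.001, 0.03, 0, 0.5], [0.0, -0.001, 0.06, 0, 0.5], [0.0, -0.001, 0.09, 0, 0.5], [0.0, -0.001, 0.12, 0, 0.5], [0.0, -0.001, 0.15, 0, 0.5], [0.0, -0.001, 0.18, 0, 0.5], [0.0, -0.001, 0.2, 0, 0.5], [0.0, -0.001, 0.2, 0, 0.5]]])

```text
time_s: 7.55
ee_pos: [0.6398, 0.1765, -0.0104]
orientation: [[-0.958, -0.286, -0.003], [-0.286, 0.958, -0.001], [0.003, 0.0, -1.0]]
contact_force: [-0.3, -0.0, -0.8]
opening: 0.0586
grasp_force: 33.0
```

```bash
python3 -c "
from h import *
c=ctrl.capture('wrist');cv2.imwrite('pics/w5.png',c['image'][:,:,::-1])
go([.640,.177,-.0135],106.6)"
```

```text
row [0.0009 0.0008 0.0093] 0.0 tcp [ 0.6405  0.1767 -0.0089] yaw 106.6 open 0.0585 F [ 0.2 -1.2 -0.6]
```

View pics/w5.png

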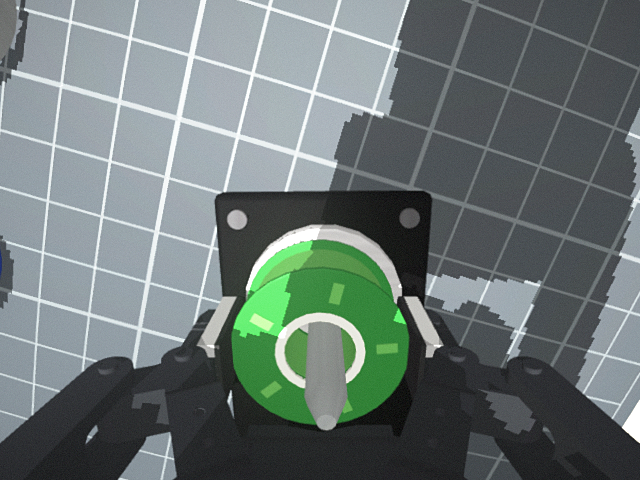

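The spindle passes through the green reel's hole at (322,330). Next I'll lower it to contact.

Request:
play_rows(plan=[[[0, 0, 0.004, 0, 0.5], [0, 0, 0.008, 0, 0.5], [0, 0, 0.01, 0, 0.5], [0, 0, 0.01, 0, 0.5]]])

```text
time_s: 8.0
ee_pos: [0.641, 0.1768, -0.0129]
orientation: [[-0.958, -0.286, 0.0], [-0.286, 0.958, 0.0], [-0.0, 0.0, -1.0]]
contact_force: [0.8, -0.2, -0.9]
opening: 0.0584
grasp_force: 33.0
```

Request:
play_rows(plan=[[[0, 0, 0.002, 0, 0.5], [0, 0, 0.004, 0, 0.5], [0, 0, 0.004, 0, 0.5]]])

```text
time_s: 8.3
ee_pos: [0.6414, 0.1769, -0.0135]
orientation: [[-0.958, -0.286, 0.001], [-0.286, 0.958, 0.0], [-0.001, -0.0, -1.0]]
contact_force: [-2.4, -1.5, 5.2]
opening: 0.0583
grasp_force: 33.5
```

Request:
play_rows(plan=[[[0, 0, 0, 0, 0.75], [0, 0, 0, 0, 0.85], [0, 0, 0, 0, 1], [0, 0, 0, 0, 1], [0, 0, 0, 0, 1]]])

```text
time_s: 8.8
ee_pos: [0.6409, 0.1768, -0.0152]
orientation: [[-0.958, -0.286, -0.0], [-0.286, 0.958, 0.0], [0.0, 0.0, -1.0]]
contact_force: [-0.8, 0.2, -0.6]
opening: 0.0856
grasp_force: 0.0
```

Request:
play_rows(plan=[[[0, 0, -0.06, 0, 1], [0, 0, -0.15, 0, 1], [0, 0, -0.25, 0, 1], [0, 0, -0.28, 0, 1], [0, 0, -0.28, 0, 1]]])

```text
time_s: 9.3
ee_pos: [0.6427, 0.1772, 0.1292]
orientation: [[-0.958, -0.286, 0.007], [-0.286, 0.958, 0.002], [-0.007, -0.0, -1.0]]
contact_force: [0.7, -0.3, 0.1]
opening: 0.0853
grasp_force: 0.0
```

```bash
python3 -c "
from h import *
c=ctrl.capture('wrist')
print(reel(c,'green_reel',.018))
go([.443,.0875,.10],106.6)"
```

```text
(array([0.64132154, 0.17623126]), 0.9571307314930703, 0.74)
row [ 0.4293 -0.0581  0.0477] 0.0 tcp [0.6404 0.1767 0.1235] yaw 106.6 open 0.0851 F [ 0.3  0.5 -1.5]
```

Request:
play_rows(plan=[[[0.08, -0.01, 0, 0, 1], [0.18, -0.025, 0.01, 0, 1], [0.28, -0.04, 0.02, 0, 1], [0.37, -0.05, 0.03, 0, 1], [0.429, -0.058, 0.04, 0, 1], [0.429, -0.058, 0.047, 0, 1], [0.429, -0.058, 0.047, 0, 1]]])

```text
time_s: 10.1
ee_pos: [0.4426, 0.0876, 0.0995]
orientation: [[-0.958, -0.285, -0.003], [-0.285, 0.958, -0.0], [0.003, 0.001, -1.0]]
contact_force: [0.2, 0.5, -0.1]
opening: 0.085
grasp_force: 0.0
```

```bash
python3 -c "
from h import *
c=ctrl.capture('wrist')
r=reel(c,'red_reel');print(r)
go([*r[0],-.039],106.6)"
```

```text
(array([0.44387335, 0.0886524 ]), 0.9765600962432199, 0.87)
row [-0.0005  0.0013  0.2795] 0.0001 tcp [0.444  0.088  0.1007] yaw 106.6 open 0.0852 F [0.5 0.5 0.1]
```

Request:
play_rows(plan=[[[0, 0.001, 0.06, 0, 1], [0, 0.001, 0.15, 0, 1], [0, 0.001, 0.22, 0, 1], [0, 0.001, 0.26, 0, 1], [0, 0.001, 0.279, 0, 1], [0, 0.001, 0.279, 0, 1]]])

```text
time_s: 10.8
ee_pos: [0.4432, 0.0884, -0.0392]
orientation: [[-0.958, -0.286, -0.003], [-0.286, 0.958, -0.0], [0.002, 0.001, -1.0]]
contact_force: [1.1, -0.9, -0.1]
opening: 0.0853
grasp_force: 0.0
```

Request:
play_rows(plan=[[[0, 0, 0, 0, 0.75], [0, 0, 0, 0, 0.5], [0, 0, 0, 0, 0.5], [0, 0, 0, 0, 0.5], [0, 0, 0, 0, 0.5], [0, 0, 0, 0, 0.5]]])

```text
time_s: 11.4
ee_pos: [0.4451, 0.0884, -0.0361]
orientation: [[-0.958, -0.286, 0.004], [-0.286, 0.958, 0.001], [-0.004, -0.001, -1.0]]
contact_force: [-0.9, -1.3, 6.0]
opening: 0.0589
grasp_force: 32.4
```

Request:
play_rows(plan=[[[0, 0, -0.06, 0, 0.5], [0, 0, -0.15, 0, 0.5], [0, 0, -0.25, 0, 0.5], [0, 0, -0.28, 0, 0.5], [0, 0, -0.28, 0, 0.5]]])

```text
time_s: 11.9
ee_pos: [0.4456, 0.0885, 0.1058]
orientation: [[-0.958, -0.286, 0.008], [-0.286, 0.958, 0.001], [-0.008, -0.001, -1.0]]
contact_force: [0.3, -0.1, -1.1]
opening: 0.059
grasp_force: 32.8
```

```bash
python3 -c "
from h import *
c=ctrl.capture('wrist');s=ctrl.observe()
print(reel(c,'red_reel',s['ee_pos'][2]+.036))
go([.640,.177,.09],106.6)"
```

```text
(array([0.445892  , 0.08824373]), 1.0135075689407722, 0.59)
row [-0.428   0.0577  0.0226] 0.0 tcp [0.4432 0.0882 0.1014] yaw 106.6 open 0.0587 F [-0.5  0.4 -1.8]
```

Request:
play_rows(plan=[[[-0.06, 0.01, 0, 0, 0.5], [-0.14, 0.02, 0, 0, 0.5], [-0.23, 0.03, 0, 0, 0.5], [-0.32, 0.043, 0.01, 0, 0.5], [-0.39, 0.052, 0.015, 0, 0.5], [-0.428, 0.058, 0.02, 0, 0.5], [-0.428, 0.058, 0.02, 0, 0.5], [-0.428, 0.058, 0.02, 0, 0.5]]])

```text
time_s: 12.8
ee_pos: [0.6391, 0.1769, 0.0893]
orientation: [[-0.958, -0.286, -0.004], [-0.286, 0.958, -0.001], [0.004, 0.0, -1.0]]
contact_force: [-0.7, -0.3, 0.5]
opening: 0.0587
grasp_force: 32.8
```

```bash
python3 -c "
from h import *
c=ctrl.capture('wrist');s=ctrl.observe()
print(reel(c,'red_reel',s['ee_pos'][2]+.036))
go([.640,.177,.015],106.6)"
```

```text
(array([0.63784784, 0.17614669]), 0.9454579867432684, 0.59)
row [-1.700e-03  1.000e-04  1.523e-01] -0.0001 tcp [0.6393 0.1767 0.0912] yaw 106.6 open 0.059 F [-1.1  0.2 -0.9]
```

Shift 2 mm ahead and lower to just above seat.

Request:
play_rows(plan=[[[-0.003, 0.001, 0, 0, 0.5], [-0.003, 0.001, 0.03, 0, 0.5], [-0.003, 0.001, 0.06, 0, 0.5], [-0.003, 0.001, 0.09, 0, 0.5], [-0.003, 0.001, 0.12, 0, 0.5], [-0.003, 0.001, 0.14, 0, 0.5], [-0.003, 0.001, 0.147, 0, 0.5], [-0.003, 0.001, 0.147, 0, 0.5]]])

```text
time_s: 13.7
ee_pos: [0.6414, 0.178, 0.0178]
orientation: [[-0.958, -0.286, -0.001], [-0.286, 0.958, -0.0], [0.001, 0.0, -1.0]]
contact_force: [-0.0, -0.8, 0.1]
opening: 0.0588
grasp_force: 32.8
```

Request:
play_rows(plan=[[[0, 0, 0.003, 0, 0.5], [0, 0, 0.006, 0, 0.5], [0, 0, 0.006, 0, 0.5]]])

```text
time_s: 14.0
ee_pos: [0.6418, 0.1781, 0.0159]
orientation: [[-0.958, -0.286, 0.001], [-0.286, 0.958, 0.0], [-0.001, -0.0, -1.0]]
contact_force: [-0.9, 0.8, -0.5]
opening: 0.059
grasp_force: 32.8
```

Request:
play_rows(plan=[[[0, 0, 0.003, 0, 0.5], [0, 0, 0.005, 0, 0.5], [0, 0, 0.005, 0, 0.5]]])

```text
time_s: 14.3
ee_pos: [0.6419, 0.1781, 0.014]
orientation: [[-0.958, -0.286, 0.001], [-0.286, 0.958, 0.0], [-0.001, -0.0, -1.0]]
contact_force: [-2.1, -0.3, 4.4]
opening: 0.0589
grasp_force: 33.2
```

Request:
play_rows(plan=[[[0, 0, 0, 0, 0.75], [0, 0, 0, 0, 0.85], [0, 0, 0, 0, 1], [0, 0, 0, 0, 1], [0, 0, 0, 0, 1]]])

```text
time_s: 14.8
ee_pos: [0.6416, 0.178, 0.0129]
orientation: [[-0.958, -0.286, -0.0], [-0.286, 0.958, 0.0], [0.0, 0.0, -1.0]]
contact_force: [0.3, -0.2, -0.4]
opening: 0.0855
grasp_force: 0.0
```

Request:
play_rows(plan=[[[0, 0, -0.06, 0, 1], [0, 0, -0.13, 0, 1], [0, 0, -0.18, 0, 1], [0, 0, -0.2, 0, 1], [0, 0, -0.2, 0, 1]]])

```text
time_s: 15.3
ee_pos: [0.6423, 0.1782, 0.1145]
orientation: [[-0.958, -0.286, 0.003], [-0.286, 0.958, 0.001], [-0.003, -0.0, -1.0]]
contact_force: [-0.5, 1.2, -1.2]
opening: 0.0854
grasp_force: 0.0
```

```bash
python3 -c "
from h import *
c=ctrl.capture('wrist');c2=ctrl.capture('scene')
cv2.imwrite('pics/w6.png',np.hstack([cv2.resize(c['image'],(400,300)),cv2.resize(c2['image'][150:350,300:566],(400,300))])[:,:,::-1])
print(reel(c,'red_reel',.05))
go([.459,-.102,.10],87.5)"
```

```text
(array([0.64099316, 0.17723725]), 0.981434244094059, 0.6)
row [ 0.508  -0.4326  0.0227] 0.1592 tcp [0.6406 0.1779 0.1105] yaw 106.6 open 0.0854 F [1.3 0.3 0. ]
```

View pics/w6.png

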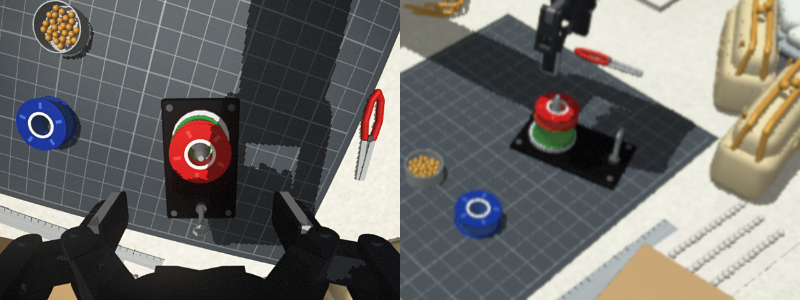

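The black stand shows red (200,150) on green, both flat on the spindle. Ivory is next.

Request:
play_rows(plan=[[[0.05, -0.04, 0, 0.05, 1], [0.12, -0.1, 0, 0.1, 1], [0.19, -0.16, 0, 0.159, 1], [0.26, -0.22, 0, 0.159, 1], [0.33, -0.28, 0, 0.159, 1], [0.39, -0.33, 0, 0.159, 1], [0.45, -0.38, 0.01, 0.159, 1], [0.508, -0.432, 0.02, 0.159, 1]]])

```text
time_s: 16.25
ee_pos: [0.4581, -0.1024, 0.1013]
orientation: [[-0.999, 0.043, -0.002], [0.043, 0.999, 0.001], [0.002, 0.001, -1.0]]
contact_force: [0.3, -1.4, -0.4]
opening: 0.0852
grasp_force: 0.0
```

Request:
play_rows(plan=[[[0, 0, 0, 0, 1], [0, 0, 0, 0, 1]]])

```text
time_s: 16.45
ee_pos: [0.4591, -0.1017, 0.1017]
orientation: [[-0.999, 0.045, -0.002], [0.045, 0.999, 0.001], [0.002, 0.001, -1.0]]
contact_force: [0.2, 0.7, -0.2]
opening: 0.0854
grasp_force: 0.0
```

```bash
python3 -c "
from h import *
c=ctrl.capture('wrist')
r=reel(c,'ivory_reel');print(r,reel(c,'gold_reel'))
go([*r[0],-.034],87.5)"
```

```text
(array([ 0.46028856, -0.10119724]), 0.9699590771125349, 0.58) (array([ 0.46226983, -0.23985328]), 0.9561137716248067, 0.91)
row [-0.0004 -0.0012  0.2731] 0.0008 tcp [ 0.4602 -0.1007  0.1025] yaw 87.6 open 0.0852 F [ 0.2 -0.2  1.4]
```

Request:
play_rows(plan=[[[0, 0, 0.06, 0, 1], [0, 0, 0.15, 0, 1], [0, 0, 0.22, 0, 1], [0, 0, 0.26, 0, 1], [0, 0, 0.272, 0, 1], [0, 0, 0.272, 0, 1]]])

```text
time_s: 17.2
ee_pos: [0.4599, -0.1008, -0.0335]
orientation: [[-0.999, 0.042, -0.001], [0.042, 0.999, 0.001], [0.001, 0.0, -1.0]]
contact_force: [-0.2, 0.6, -0.2]
opening: 0.0853
grasp_force: 0.0
```

Request:
play_rows(plan=[[[0, 0, 0, 0, 0.75], [0, 0, 0, 0, 0.5], [0, 0, 0, 0, 0.5], [0, 0, 0, 0, 0.5], [0, 0, 0, 0, 0.5], [0, 0, 0, 0, 0.5]]])

```text
time_s: 17.8
ee_pos: [0.4614, -0.1017, -0.0311]
orientation: [[-0.999, 0.043, 0.004], [0.043, 0.999, -0.001], [-0.004, -0.0, -1.0]]
contact_force: [-1.8, 1.6, 6.6]
opening: 0.0593
grasp_force: 32.5
```

Request:
play_rows(plan=[[[0, 0, -0.06, 0, 0.5], [0, 0, -0.15, 0, 0.5], [0, 0, -0.25, 0, 0.5], [0, 0, -0.27, 0, 0.5], [0, 0, -0.27, 0, 0.5]]])

```text
time_s: 18.3
ee_pos: [0.4615, -0.102, 0.1048]
orientation: [[-0.999, 0.043, 0.006], [0.043, 0.999, -0.002], [-0.006, -0.001, -1.0]]
contact_force: [0.3, -0.6, -1.3]
opening: 0.0595
grasp_force: 33.0
```

```bash
python3 -c "
from h import *
go([.634,-.1897,.09],87.5)"
```

```text
row [-0.3522 -0.1603  0.0319] 0.0002 tcp [ 0.4615 -0.102   0.1048] yaw 87.5 open 0.0595 F [ 0.3 -0.6 -1.3]
```

Request:
play_rows(plan=[[[-0.06, -0.03, 0, 0, 0.5], [-0.12, -0.06, 0, 0, 0.5], [-0.18, -0.085, 0, 0, 0.5], [-0.25, -0.115, 0.01, 0, 0.5], [-0.31, -0.14, 0.02, 0, 0.5], [-0.354, -0.16, 0.028, 0, 0.5], [-0.354, -0.16, 0.028, 0, 0.5], [-0.354, -0.16, 0.028, 0, 0.5]]])

```text
time_s: 19.1
ee_pos: [0.6322, -0.1887, 0.0851]
orientation: [[-0.999, 0.043, -0.004], [0.043, 0.999, 0.002], [0.004, 0.001, -1.0]]
contact_force: [-0.1, -0.3, -0.8]
opening: 0.0594
grasp_force: 33.0
```

```bash
python3 -c "
from h import *
c=ctrl.capture('wrist');s=ctrl.observe()
print(reel(c,'ivory_reel',s['ee_pos'][2]+.0312))
go([.6345,-.1897,-.0125],87.5)"
```

```text
(array([ 0.63074385, -0.18924249]), 0.9656357169455357, 0.97)
row [-0.0045 -0.0022  0.1993] 0.0003 tcp [ 0.6325 -0.1886  0.0871] yaw 87.5 open 0.0594 F [-0.7  0.3 -0.8]
```

Request:
play_rows(plan=[[[-0.006, -0.002, 0, 0, 0.5], [-0.006, -0.002, 0.03, 0, 0.5], [-0.006, -0.002, 0.06, 0, 0.5], [-0.006, -0.002, 0.09, 0, 0.5], [-0.006, -0.002, 0.12, 0, 0.5], [-0.006, -0.002, 0.15, 0, 0.5], [-0.006, -0.002, 0.18, 0, 0.5], [-0.006, -0.002, 0.188, 0, 0.5]]])

```text
time_s: 20.0
ee_pos: [0.635, -0.1897, -0.009]
orientation: [[-0.999, 0.043, -0.004], [0.043, 0.999, 0.001], [0.004, 0.001, -1.0]]
contact_force: [-0.8, 0.4, -1.1]
opening: 0.0594
grasp_force: 33.0
```

```bash
python3 -c "
from h import *
c=ctrl.capture('wrist');cv2.imwrite('pics/w7.png',c['image'][:,:,::-1])
go([.6345,-.1897,-.0125],87.5)"
```

```text
row [0.0013 0.0002 0.008 ] 0.0002 tcp [ 0.6352 -0.1898 -0.0085] yaw 87.5 open 0.0594 F [ 0.5  1.  -2.2]
```

View pics/w7.png

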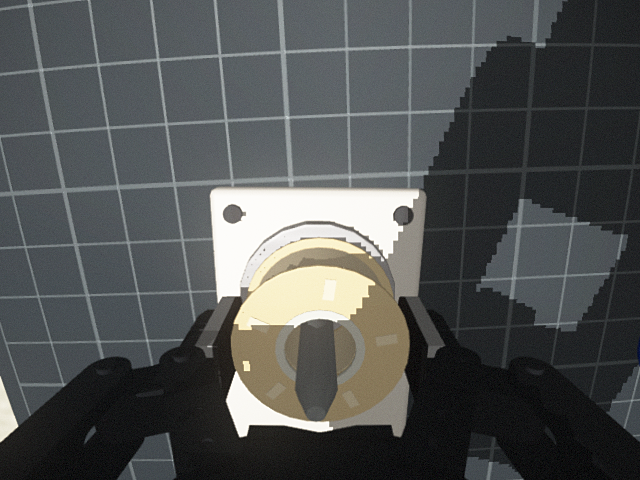

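The spindle is inside the ivory hole at (318,335), centred sideways. I'll lower the reel to contact.

Request:
play_rows(plan=[[[0, 0, 0.003, 0, 0.5], [0, 0, 0.006, 0, 0.5], [0, 0, 0.008, 0, 0.5], [0, 0, 0.008, 0, 0.5]]])

```text
time_s: 20.45
ee_pos: [0.6365, -0.1902, -0.0097]
orientation: [[-0.999, 0.043, 0.001], [0.043, 0.999, -0.0], [-0.001, -0.0, -1.0]]
contact_force: [0.3, -0.2, -0.9]
opening: 0.0596
grasp_force: 33.0
```

Request:
play_rows(plan=[[[0, 0, 0.002, 0, 0.5], [0, 0, 0.004, 0, 0.5], [0, 0, 0.004, 0, 0.5]]])

```text
time_s: 20.75
ee_pos: [0.6362, -0.1901, -0.0122]
orientation: [[-0.999, 0.043, -0.0], [0.043, 0.999, 0.0], [0.0, 0.0, -1.0]]
contact_force: [-0.5, -0.0, -0.4]
opening: 0.0593
grasp_force: 33.0
```

Request:
play_rows(plan=[[[0, 0, 0.002, 0, 0.5], [0, 0, 0.004, 0, 0.5], [0, 0, 0.004, 0, 0.5]]])

```text
time_s: 21.05
ee_pos: [0.6366, -0.1903, -0.0131]
orientation: [[-0.999, 0.043, 0.001], [0.043, 0.999, -0.0], [-0.001, -0.0, -1.0]]
contact_force: [-3.1, 0.9, 4.5]
opening: 0.0595
grasp_force: 33.4
```

Seated. Release, rise, go to gold.

Request:
play_rows(plan=[[[0, 0, 0, 0, 0.75], [0, 0, 0, 0, 0.85], [0, 0, 0, 0, 1], [0, 0, 0, 0, 1], [0, 0, 0, 0, 1]]])

```text
time_s: 21.55
ee_pos: [0.6362, -0.1902, -0.0142]
orientation: [[-0.999, 0.043, -0.0], [0.043, 0.999, 0.0], [0.0, 0.0, -1.0]]
contact_force: [-0.1, 0.1, -0.5]
opening: 0.0857
grasp_force: 0.0
```

Request:
play_rows(plan=[[[0, 0, -0.06, 0, 1], [0, 0, -0.15, 0, 1], [0, 0, -0.23, 0, 1], [0, 0, -0.25, 0, 1], [0, 0, -0.25, 0, 1]]])

```text
time_s: 22.05
ee_pos: [0.6374, -0.1906, 0.1136]
orientation: [[-0.999, 0.043, 0.005], [0.043, 0.999, -0.002], [-0.005, -0.001, -1.0]]
contact_force: [0.1, 0.8, -0.6]
opening: 0.0857
grasp_force: 0.0
```

```bash
python3 -c "
from h import *
c=ctrl.capture('wrist')
print(reel(c,'ivory_reel',.018))
go([.462,-.2398,.10],87.5)"
```

```text
(array([ 0.63570137, -0.19104607]), 0.9718191538593453, 0.94)
row [ 0.3425 -0.1146  0.0189] 0.0002 tcp [ 0.6356 -0.19    0.1091] yaw 87.5 open 0.0851 F [-0.2 -0.3 -0.5]
```

Request:
play_rows(plan=[[[0.06, -0.02, 0, 0, 1], [0.14, -0.05, 0, 0, 1], [0.22, -0.08, 0.01, 0, 1], [0.3, -0.1, 0.015, 0, 1], [0.3425, -0.1145, 0.018, 0, 1], [0.3425, -0.1145, 0.018, 0, 1], [0.3425, -0.1145, 0.018, 0, 1]]])

```text
time_s: 22.85
ee_pos: [0.4621, -0.2397, 0.1005]
orientation: [[-0.999, 0.044, -0.002], [0.044, 0.999, 0.002], [0.002, 0.001, -1.0]]
contact_force: [-0.3, 0.5, 0.5]
opening: 0.0853
grasp_force: 0.0
```

```bash
python3 -c "
from h import *
c=ctrl.capture('wrist')
r=reel(c,'gold_reel');print(r)
go([*r[0],-.039],87.5)"
```

```text
(array([ 0.4617064 , -0.24019332]), 0.9843308117060444, 0.98)
row [ 0.0023 -0.0018  0.28  ] 0.0005 tcp [ 0.4631 -0.2395  0.101 ] yaw 87.6 open 0.0855 F [-0.3 -0.6  0.3]
```

Request:
play_rows(plan=[[[0.001, -0.001, 0.06, 0, 1], [0.001, -0.001, 0.15, 0, 1], [0.001, -0.001, 0.22, 0, 1], [0.001, -0.001, 0.26, 0, 1], [0.001, -0.001, 0.279, 0, 1], [0.001, -0.001, 0.279, 0, 1]]])

```text
time_s: 23.55
ee_pos: [0.4619, -0.2397, -0.0389]
orientation: [[-0.999, 0.042, -0.002], [0.042, 0.999, 0.002], [0.002, 0.001, -1.0]]
contact_force: [0.2, -0.5, -0.5]
opening: 0.0854
grasp_force: 0.0
```

Request:
play_rows(plan=[[[0, 0, 0, 0, 0.75], [0, 0, 0, 0, 0.5], [0, 0, 0, 0, 0.5], [0, 0, 0, 0, 0.5], [0, 0, 0, 0, 0.5], [0, 0, 0, 0, 0.5]]])

```text
time_s: 24.15
ee_pos: [0.4636, -0.2412, -0.0355]
orientation: [[-0.999, 0.043, 0.003], [0.043, 0.999, -0.002], [-0.003, -0.002, -1.0]]
contact_force: [-0.4, 0.7, 5.3]
opening: 0.0583
grasp_force: 32.7
```

Request:
play_rows(plan=[[[0, 0, -0.06, 0, 0.5], [0, 0, -0.15, 0, 0.5], [0, 0, -0.25, 0, 0.5], [0, 0, -0.28, 0, 0.5], [0, 0, -0.28, 0, 0.5], [0, 0, -0.28, 0, 0.5]]])

```text
time_s: 24.75
ee_pos: [0.4617, -0.2403, 0.1016]
orientation: [[-0.999, 0.043, -0.001], [0.043, 0.999, 0.001], [0.001, 0.001, -1.0]]
contact_force: [0.0, -0.6, -2.1]
opening: 0.0584
grasp_force: 32.9
```

```bash
python3 -c "
from h import *
go([.6355,-.1898,.09],87.5)"
```

```text
row [-0.3429  0.1158  0.023 ] 0.0002 tcp [ 0.4617 -0.2403  0.1016] yaw 87.5 open 0.0584 F [ 0.  -0.6 -2.1]
```

Request:
play_rows(plan=[[[-0.06, 0.02, 0, 0, 0.5], [-0.13, 0.044, 0, 0, 0.5], [-0.2, 0.068, 0, 0, 0.5], [-0.27, 0.09, 0.01, 0, 0.5], [-0.32, 0.108, 0.015, 0, 0.5], [-0.343, 0.116, 0.02, 0, 0.5], [-0.343, 0.116, 0.02, 0, 0.5], [-0.343, 0.116, 0.02, 0, 0.5]]])

```text
time_s: 25.55
ee_pos: [0.6348, -0.1898, 0.0902]
orientation: [[-0.999, 0.043, -0.004], [0.043, 0.999, 0.001], [0.004, 0.001, -1.0]]
contact_force: [-0.4, -0.1, -0.9]
opening: 0.0584
grasp_force: 32.9
```

```bash
python3 -c "
from h import *
c=ctrl.capture('wrist');s=ctrl.observe()
print(reel(c,'gold_reel',s['ee_pos'][2]+.0357))
go([.6355,-.1898,.015],87.5)"
```

```text
(array([ 0.63292699, -0.19024162]), 0.9600215089596377, 0.91)
row [-0.0011  0.001   0.1535] -0.0001 tcp [ 0.635  -0.1903  0.0918] yaw 87.5 open 0.0585 F [ 0.9  0.3 -0.4]
```

Request:
play_rows(plan=[[[-0.003, 0, 0, 0, 0.5], [-0.003, 0, 0.03, 0, 0.5], [-0.003, 0, 0.06, 0, 0.5], [-0.003, 0, 0.09, 0, 0.5], [-0.003, 0, 0.12, 0, 0.5], [-0.003, 0, 0.14, 0, 0.5], [-0.003, 0, 0.147, 0, 0.5], [-0.003, 0, 0.147, 0, 0.5]]])

```text
time_s: 26.45
ee_pos: [0.6373, -0.1899, 0.0183]
orientation: [[-0.999, 0.043, -0.001], [0.043, 0.999, 0.0], [0.001, 0.0, -1.0]]
contact_force: [0.6, 0.6, -0.8]
opening: 0.0583
grasp_force: 32.9
```

Request:
play_rows(plan=[[[0, 0, 0.003, 0, 0.5], [0, 0, 0.006, 0, 0.5], [0, 0, 0.006, 0, 0.5]]])

```text
time_s: 26.75
ee_pos: [0.6377, -0.1901, 0.0163]
orientation: [[-0.999, 0.043, 0.001], [0.043, 0.999, -0.0], [-0.001, -0.0, -1.0]]
contact_force: [0.4, 0.1, -1.4]
opening: 0.0585
grasp_force: 32.9
```

Request:
play_rows(plan=[[[0, 0, 0.002, 0, 0.5], [0, 0, 0.004, 0, 0.5], [0, 0, 0.004, 0, 0.5]]])

```text
time_s: 27.05
ee_pos: [0.6378, -0.1901, 0.0146]
orientation: [[-0.999, 0.043, 0.001], [0.043, 0.999, -0.0], [-0.001, -0.0, -1.0]]
contact_force: [-0.8, -0.5, 2.3]
opening: 0.0588
grasp_force: 33.2
```

Request:
play_rows(plan=[[[0, 0, 0.001, 0, 0.5], [0, 0, 0.002, 0, 0.5], [0, 0, 0.002, 0, 0.5]]])

```text
time_s: 27.35
ee_pos: [0.6379, -0.1901, 0.0146]
orientation: [[-0.999, 0.043, 0.001], [0.043, 0.999, -0.0], [-0.001, -0.0, -1.0]]
contact_force: [-3.2, 0.9, 7.3]
opening: 0.0584
grasp_force: 33.6
```

Request:
play_rows(plan=[[[0, 0, 0, 0, 0.75], [0, 0, 0, 0, 0.85], [0, 0, 0, 0, 1], [0, 0, 0, 0, 1], [0, 0, 0, 0, 1]]])

```text
time_s: 27.85
ee_pos: [0.6375, -0.19, 0.0128]
orientation: [[-0.999, 0.043, -0.0], [0.043, 0.999, 0.0], [0.0, 0.0, -1.0]]
contact_force: [-0.8, -0.3, 0.2]
opening: 0.0853
grasp_force: 0.0
```

Request:
play_rows(plan=[[[0, 0, -0.06, 0, 1], [0, 0, -0.13, 0, 1], [0, 0, -0.2, 0, 1], [0.1, 0, -0.26, 0, 1], [0.2, 0, -0.28, 0, 1], [0.3, 0, -0.28, 0, 1], [0.36, 0, -0.28, 0, 1], [0.36, 0, -0.28, 0, 1]]])

```text
time_s: 28.65
ee_pos: [0.4541, -0.1818, 0.1527]
orientation: [[-0.999, 0.045, -0.001], [0.045, 0.999, 0.0], [0.001, 0.0, -1.0]]
contact_force: [0.9, 1.3, -1.3]
opening: 0.0851
grasp_force: 0.0
```

```bash
python3 -c "
from h import *
np.set_printoptions(precision=4,suppress=True)
c=ctrl.capture('top');c2=ctrl.capture('scene')
for n,z in dict(green_reel=.018,red_reel=.05,ivory_reel=.018,gold_reel=.05,blue_reel=0,clasp_tin=0).items(): print(n,reel(c,n,z))
L=ctrl.look_for(c,'snips');print(back(c,L[0]['xy'],.005))
o=cv2.resize(c2['image'][150:420,160:520],(800,600))
cv2.imwrite('pics/fin.png',o[:,:,::-1]);print(ctrl.observe()['opening'])"
```

```text
green_reel (array([0.6218, 0.1602]), 0.13407878799869397, 0.45)
red_reel (array([0.6415, 0.1766]), 0.9461153867713289, 0.77)
ivory_reel (array([ 0.6214, -0.1735]), 0.2431496176900225, 0.76)
gold_reel (array([ 0.6363, -0.1911]), 0.9728992255388343, 0.59)
blue_reel (array([ 0.6727, -0.0009]), 0.9266271976264675, 0.71)
clasp_tin (array([0.5654, 0.0003]), 0.9081422960850439, 0.61)
[[0.5661 0.3765 0.005 ]]
0.08540813039104117
```

View pics/fin.png

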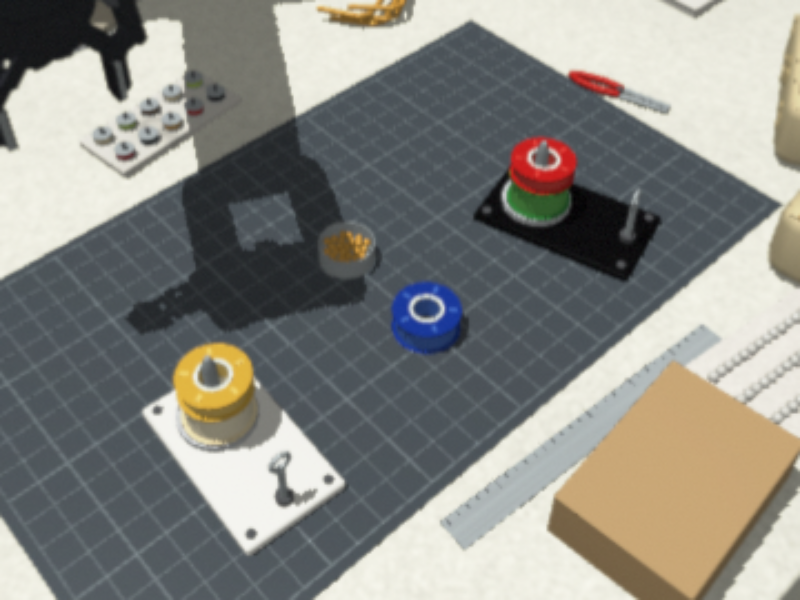

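Both stands are loaded and flat: gold on ivory at (213,390), red on green at (541,175). The blue reel, tin and snips are where they were.

```bash
python3 -c "
from plant import ctrl
print(ctrl.finish_job())"
```

```text
the job is handed in; nothing more can be done
None
```

Both stands are loaded as asked (white: gold on ivory; black: red on green), every reel was lowered to contact before release, and the job was handed in at about 29 s; the hand-in returned no verdict.

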